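# Bring the magnet up to the tubes on a bead separator

### The arm

A 6-joint arm with a two-finger parallel gripper is mounted at the origin on the work surface. World frame = base frame: x ahead of the robot, y to its left, z up, the work surface at z = 0. Lengths are in mm, angles in rad, forces in N, time in s.
With the tool pointing down it reaches from about 350 to 975 mm from the base axis. Payload 7.1 kg.
Tool frame: the origin (TCP) lies midway between the tips of the shut fingers; the grasp point (between the pads) lies 19 mm behind it; z points along the fingers, y is the line along which they close (so a half turn about z gives the same grasp; the last joint's range is limited). The gripper opens to 88 mm and grips with 3 to 60 N. Pads are 20 mm wide; open, the fingers measure 115 mm over their backs; the gripper's body (75 mm by 178 mm) begins 61 mm behind the grasp point.
Start: joints at [-1.198, 0.423, 1.63, -0, 1.089, -0.019], TCP at [238.674, -577.615, 222.675] pointing down, gripper open.
Joint ranges: [-3, 3], [-0.9, 2.11], [0.09, 2.58], [-1.31, 4.45], [0.11, 2.69], [-2.54, 2.54]. Speed limits (rad/s): [2.39, 2.39, 3.01, 3.14, 3.14, 3.14].

### API

Orientations are given as a rotation vector (axis times angle).
In Python, from workcell import ctrl gives the robot as it stands. The module is installed in compiled form; this text tells all that it offers.
- The arm moves only by the tool servo_tool, never from a script. Its argument "increments" is a list of rows, each a list of 7 numbers: the shift along the world's x, y, z in cm, then the turn, a rotation vector about the world's x, y, z in degrees, then the opening, from -1 (shut) to 1 (fully open). A call has 1 to 20 rows; each row is the pose to reach, as a shift and turn from the pose commanded when the call began; what a row does not reach only later rows make up. A row lasts 1/12 s, in which the tool goes at most 41.7 mm and 7.16 degrees, less where a joint would pass 70% of its speed; a pose out of reach is approached as far as the arm can. A call with a gripper value outside its range is refused whole. The fingers move at their own pace and stop on an object; the grip force is fixed at half the most. Time passes only in rows, so rows that repeat a pose let the fingers close. It gives the time, the measured TCP pose, the force, the opening and the grip force at its end, in the units of the state.
- ctrl.get_obs(): the state, without advancing time (a new reading comes with each control period).
- ctrl.get_image(name): name is "scene" or "side" or "wrist"; returns a dict with "image" (480x640x3 uint8, red, green, blue), "fx", "fy", "cx", "cy" (pixels), "k1" (the pictures are not rectified: a ray, as slopes to the right and down, at radius r is drawn at 1 + k1 r^2 times it, then the intrinsics apply), "extrinsics" (4x4, takes a point from camera to world coordinates); the wrist camera has in their place "tool_from_camera" (4x4, takes a point from camera to tool coordinates, whose origin is the TCP and whose axes are the flange's). Camera axes: x right, y up, looking along -z (the intrinsics and any distortion apply to the point x, -y, -z); pixel columns grow to the right and rows downward; lengths in mm; the calibration is good to about 2 mm. A picture is of the moment at which its call begins: read the wrist's pose just before it. There is no depth.
- ctrl.close_job(): hands the job in; it is judged then, once.
The state is a dict: "t": time; "qpos": joint angles; "qvel": joint speeds; "joint_torque": joint torques, N m; "ee_pos": TCP position; "orientation": TCP orientation; "ft_force": force on the tool from outside, world axes, zero at the start; "moment": the same for the moment, N m; "width": finger opening in mm; "grasp_force": force on a finger pad.
Only numpy, scipy, OpenCV 4.12 (cv2) and the standard library are available. Lean on these libraries where they do the work, as an engineer would, in place of code of your own. Each camera call takes 0.05 s, during which the arm holds its last target. There are 200 camera calls.

### The job

On the white bead separator, bring the magnet up to the row of tubes by pushing its black post through the L-shaped slot: push it along the long leg to the corner, then across the short leg until it is fully home at the end. Push it with the fingertips without pulling it up, and leave the tip box, the bottle and the tube rack where they stand. Finish clear of everything.

Things in the scene. Friction and masses are not known exactly. Their poses are not given: they have to be found in the camera images.
- separator: Bead separator, fixed to the bench: white-topped housing, 180 mm (its x) by 220 mm (its y), flat deck 60 mm high. Origin: centre of its underside; z up. An L-shaped slot, 14 mm wide, in the deck guides a 10 mm pin under the black post. In this frame the post axis is at x = -50 mm + across, y = -50 mm + along. Four capped tubes stand along y at x = 56, y = 7 to 73 mm, 24 mm above the deck.
- slot_start (a point): Where the post axis would be at along = 0, across = 0 (start of the long leg), at deck height: (-50, -50, 60) mm in the separator's frame.
- slot_corner (a point): Where the post axis is when the pin is in the corner of the slot (along 0.090, across 0), at deck height: (-50, +40, 60) mm in the separator's frame. The long leg runs to here in the separator's +y.
- slot_end (a point): Where the post axis is when the pin is fully home at the end of the short leg (along 0.090, across 0.060), at deck height: (+10, +40, 60) mm in the separator's frame. The short leg runs from the corner to here in the separator's +x.
- post_top (a point): Centre of the top of the upright black post, 70 mm above the deck (130 mm above the bench) when down. The post is a round 18 mm cylinder, the only tall thing on the deck, and cannot turn. Above 24 mm over the deck it is free on all sides. Pushing it takes about 1 to 3 N; slot walls stop it firmly; it stays where it is left.
- magnet (a point): Centre of the top of the magnet: a dark steel bar fixed to the post, 12 mm (separator's x) by 90 mm (y), its centre 26 mm from the post axis in +x, its top 20 mm above the deck. It moves with the post.
- along (a joint): Travel of the post in the separator's +y (m): 0 at the start of the long leg, 0.090 against the wall at the corner. It starts between 0 and 0.045. In the short leg it can only be 0.086 to 0.090.
- across (a joint): Travel of the post in the separator's +x (m): in the long leg it can only be 0 to 0.004; past the corner it goes to 0.060, against the end of the short leg, where the magnet stands beside the tubes.
- lift (a joint): How far the post has been pulled up against its spring (m): 0 when down, at most 0.010. A spring of 3 N and its own weight keep it down. It must stay down.
- tip_box: Bystander, loose: closed tip box, white with a blue lid, 85 x 120 mm, 65 mm tall, beside the separator on its +y side. Origin: centre of its underside.
- buffer_bottle: Bystander, loose: amber bottle, 52 mm across, 105 mm tall, beside the separator on its -y side. Origin: centre of its underside.
- tube_rack: Bystander, loose: white tube rack, 60 x 130 mm, 57 mm tall with its tubes, beyond the separator on its +x side. Origin: centre of its underside.

How it is judged:
By the outcome, as a careful person would: the job done as asked, in the order asked, and still so for the second after the job is handed in, with the robot touching nothing.
It also fails if it takes over 48 s, if anything falls off the work surface, if the arm or the gripper's body presses on something with over 40 N, if the wrist force passes 120 N, or if a joint passes its speed limit or range.

## Working session

There is one attempt and no reset: what is moved stays moved. The work goes in short steps, Python scripts to look and compute and a tool call to move; the robot and the scene stay as the last step left them, time stands still between calls to the robot, and variables do not carry over. Pictures are saved under pics/ and viewed, at most 12 in all, crops included, and the job is handed in when it is done.

Besides the shell and the picture viewer there is one more tool, called after "Emit:" by a JSON object that holds its "op" and its "data". servo_tool: Moves the arm, as the interface text tells. Its arguments: {"type":"object","properties":{"increments":{"type":"array","items":{"type":"array","items":{"type":"number"}}}},"required":["increments"]}

```bash
mkdir -p pics; cat > h.py <<'E'
import numpy as np, cv2, pickle
from scipy.spatial.transform import Rotation as R
from workcell import ctrl
def snap(name,tag):
    o=ctrl.get_obs(); d=ctrl.get_image(name); d=dict(d)
    if name=="wrist":
        T=np.eye(4);T[:3,:3]=R.from_rotvec(o["orientation"]).as_matrix();T[:3,3]=o["ee_pos"]
        d["extrinsics"]=T@np.array(d["tool_from_camera"])
    cv2.imwrite(f"pics/{tag}.png",d["image"][:,:,::-1]); pickle.dump(d,open(f"{tag}.pkl","wb")); return d
def load(tag): return pickle.load(open(f"{tag}.pkl","rb"))
def ray(d,u,v):
    K=np.array([[d["fx"],0,d["cx"]],[0,d["fy"],d["cy"]],[0,0,1.]])
    a=cv2.undistortPoints(np.array([[[u,v]]],float),K,np.array([d["k1"],0,0,0.]))[0,0]
    E=np.array(d["extrinsics"]); r=E[:3,:3]@np.array([a[0],-a[1],-1.]); return E[:3,3],r/np.linalg.norm(r)
def onz(d,u,v,z):
    c,r=ray(d,u,v); return c+r*(z-c[2])/r[2]
def proj(d,p):
    E=np.linalg.inv(np.array(d["extrinsics"])); q=E[:3,:3]@np.array(p,float)+E[:3,3]
    a=np.array([q[0],-q[1]])/-q[2]; a=a*(1+d["k1"]*(a@a)); return np.array([d["fx"]*a[0]+d["cx"],d["fy"]*a[1]+d["cy"]])
def tri(*obs):
    A=np.zeros((3,3));b=np.zeros(3);rs=[]
    for d,u,v in obs:
        c,r=ray(d,u,v);P=np.eye(3)-np.outer(r,r);A+=P;b+=P@c;rs.append((c,P))
    x=np.linalg.solve(A,b); return x,[np.linalg.norm(P@(x-c)) for c,P in rs]
E
python3 - <<'E'
from h import *
for n in("scene","side","wrist"):
    d=snap(n,n+"0"); E=np.array(d["extrinsics"]); print(n,E[:3,3].round(),(-E[:3,2]).round(2),d["fx"],d["k1"])
o=ctrl.get_obs();print({k:np.round(v,3) for k,v in o.items()})
E
```

```text
scene [ 919. -467.  635.] [-0.41  0.64 -0.65] 441.5144203829968 -0.01957938406166407
side [528. 834. 762.] [ 0.06 -0.77 -0.64] 530.6714062400575 -0.08445730805284164
wrist [ 303. -551.  385.] [-0.24 -0.1  -0.97] 421.2244585929662 0.00579717581832875
{'t': np.float64(0.15), 'qpos': array([-1.198,  0.424,  1.63 , -0.   ,  1.089, -0.019]), 'qvel': array([ 0.   , -0.002, -0.002,  0.001, -0.   ,  0.002]), 'joint_torque': array([-1.0000e-03, -5.4499e+01, -2.7392e+01,  6.4000e-02,  2.0000e-02,
       -0.0000e+00]), 'ee_pos': array([ 238.539, -577.209,  222.052]), 'orientation': array([-3.08 , -0.611,  0.   ]), 'ft_force': array([-0.778,  0.313,  0.255]), 'moment': array([ 0.02 ,  0.009, -0.013]), 'grasp_force': np.float64(0.0), 'width': np.float64(87.696)}
```

View pics/scene0.png

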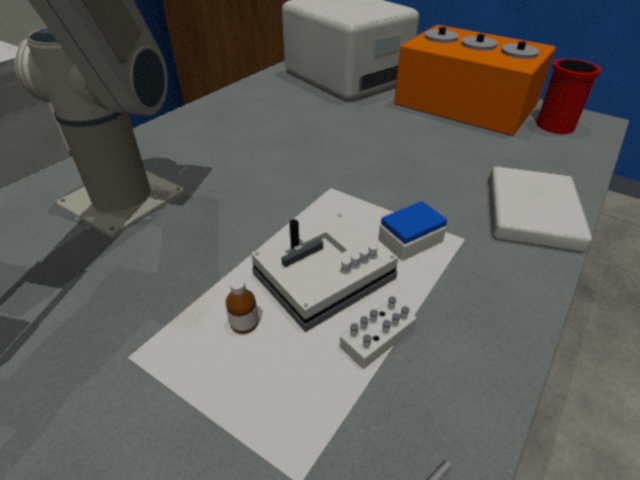

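View pics/side0.png

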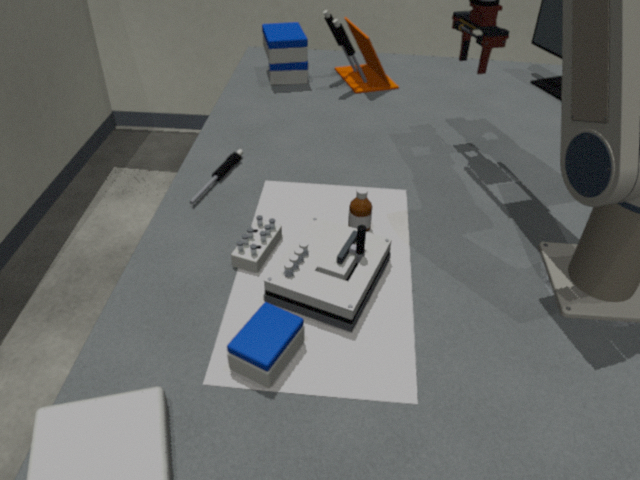

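The scene view shows the separator with its post top near (295,222), the slot corner near (328,236), the bottle at (241,310), the tip box at (412,230) and the rack at (378,330). In the side view the post top is near (362,228). I'll enlarge both views to get deck corners.

```bash
python3 - <<'E'
from h import *
a=load("scene0")["image"][200:330,240:410]; b=load("side0")["image"][215:335,255:400]
a=cv2.resize(a,None,fx=4,fy=4,interpolation=cv2.INTER_CUBIC)[:, :, ::-1]; b=cv2.resize(b,None,fx=4,fy=4,interpolation=cv2.INTER_CUBIC)[:,:,::-1]
c=np.zeros((600,800,3),np.uint8)
a=cv2.resize(a,(400,306));b=cv2.resize(b,(400,331)); 
c[:306,:400]=a;c[:331,400:]=b
cv2.imwrite("pics/crop0.png",c[:340])
# post top tri & rough
S,D=load("scene0"),load("side0")
for n,p,q in [("post",(295,222),(362,228)),]:
    print(n,tri((S,*p),(D,*q)))
E
```

```text
post (array([510.26865884,  39.91068842, 127.68201955]), [np.float64(2.477166901436019), np.float64(2.4771669014361732)])
```

View pics/crop0.png

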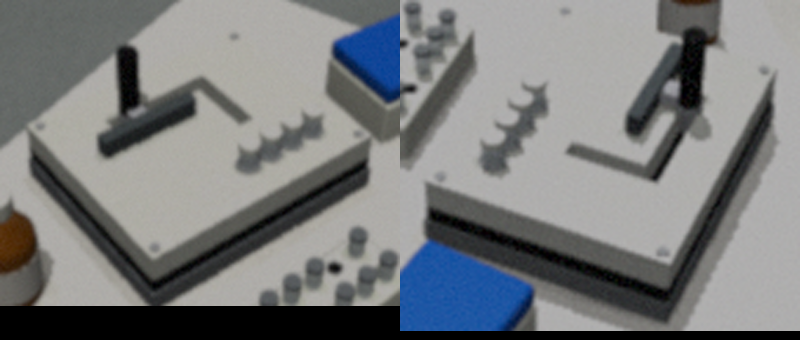

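The enlarged crop shows three deck corners in each view. Left panel corners are at (30,130), (152,262) and (369,140). Right panel corners are at (776,68), (668,280) and (427,182). The post top is at (126,48) left and (693,32) right, with the L slot clear of clutter. I'll cast these corners onto the deck plane.

```bash
python3 - <<'E'
from h import *
S,D=load("scene0"),load("side0")
s=lambda x,y:(S,240+x/2.353,200+y/2.353); d=lambda x,y:(D,255+(x-400)/2.7586,215+y/2.7586)
w={"mm":[s(30,130),d(776,68)],"pm":[s(152,262)],"pp":[s(369,140),d(427,182)],"mp":[d(668,280)],"corner":[s(201,80),d(650,172)],"end":[s(246,120),d(570,150)]}
for k,v in w.items():
    print(k,[onz(*o,60).round(1)[:2] for o in v], *( [tri(*v)[0].round(1),np.round(tri(*v)[1],1)] if len(v)>1 else []))
P=tri(s(126,48),d(693,32));print("post",P)
loc=dict(mm=(-90,-110),pm=(90,-110),pp=(90,110),mp=(-90,110))
A=[];B=[]
for k in loc:
    for o in w[k]: A.append(loc[k]);B.append(onz(*o,60)[:2])
A=np.array(A,float);B=np.array(B)
from scipy.optimize import least_squares
f=lambda p:(A@np.array([[np.cos(p[2]),np.sin(p[2])],[-np.sin(p[2]),np.cos(p[2])]])+p[:2]-B).ravel()
best=min((least_squares(f,[500,50,t]) for t in(0,1.57,3.14,-1.57)),key=lambda r:r.cost)
print(best.x,np.degrees(best.x[2]),best.fun.round(1))
x,y,t=best.x;Rm=np.array([[np.cos(t),-np.sin(t)],[np.sin(t),np.cos(t)]])
W=lambda q:(Rm@np.array(q)+[x,y]).round(1)
for n,q in dict(start=(-50,-50),corner=(-50,40),end=(10,40)).items():print(n,W(q))
print("post local",Rm.T@(P[0][:2]-[x,y]))
E
```

```text
mm [array([454.4, -21.6]), array([444.4, -15.5])] [446.9 -18.   55.6] [3.3 3.3]
pm [array([619.3, -79. ])]
pp [array([689.6, 124.3]), array([682.9, 133.3])] [685.8 129.   55.1] [1.9 1.9]
mp [array([515.5, 203.9])]
corner [array([534.1, 110.6]), array([532.4, 106.5])] [533.6 109.   61.6] [1.4 1.4]
end [array([593.9,  88.5]), array([589.2,  90.7])] [591.   90.   58.4] [1.9 1.9]
post (array([510.2650585 ,  38.58101903, 131.13945723]), [np.float64(0.504986881115601), np.float64(0.5049868811156744)])
[ 5.67704684e+02  5.75644820e+01 -3.30479625e-01] -18.935087736970324 [ -7.5   4.3   2.5  -1.8  -2.2   3.3  -1.1   8.1   5.6  -0.9   2.8 -13.1]
start [504.2  26.5]
corner [533.4 111.6]
end [590.1  92.2]
post local [-48.17131222 -36.59517827]
```

Two views give the post top at about (510, 39, 131), which matches its 130 mm height. The housing pose is only rough, because its rim corners are hard to pick. I'll refine it with a wrist view from above, with the tool x axis along the long leg and the fingers shut.

Emit:
{"op": "servo_tool", "data": {"increments": [[2, 3.5, 1, 0, 0, 5, -1], [5, 9, 2, 0, 0, 10, -1], [8, 14.5, 3, 0, 0, 15, -1], [11, 20, 4, 0, 0, 20, -1], [14, 25.5, 5, 0, 0, 25, -1], [17, 31, 6, 0, 0, 30, -1], [20, 37, 7, 0, 0, 35, -1], [23, 43, 8, 0, 0, 40, -1], [25, 48, 9, 0, 0, 44, -1], [27, 52, 10, 0, 0, 48, -1], [28.5, 55, 10.5, 0, 0, 48.5, -1], [29.5, 56.5, 10.8, 0, 0, 48.5, -1], [29.7, 57.2, 10.8, 0, 0, 48.5, -1], [29.7, 57.2, 10.8, 0, 0, 48.5, -1], [29.7, 57.2, 10.8, 0, 0, 48.5, -1], [29.7, 57.2, 10.8, 0, 0, 48.5, -1], [29.7, 57.2, 10.8, 0, 0, 48.5, -1], [29.7, 57.2, 10.8, 0, 0, 48.5, -1]]}}

```text
t: 1.65
ee_pos: [535.9, -4.3, 330.5]
orientation: [-2.556, -1.827, 0.001]
ft_force: [0.6, -0.3, 1.1]
width: 0.3
grasp_force: 0.0
```

```bash
python3 - <<'E'
from h import *
d=snap("wrist","w1"); o=ctrl.get_obs(); print(o["t"],o["ee_pos"],o["orientation"],o["qpos"],o["qvel"],o["width"])
M=R.from_rotvec(o["orientation"]).as_matrix();print(M.round(3)); E=d["extrinsics"];print(E[:3,3])
print("post pred",proj(d,(510.3,38.6,131)),"corner",proj(d,(533,109,60)))
E
```

```text
1.7 [535.29273547  -5.34121931 330.18783212] [-2.55674942e+00 -1.82490684e+00  1.72733036e-03] [-3.19952519e-02  1.78447424e-01  1.71378907e+00 -3.89876902e-04
  1.25045726e+00  2.99120749e-01] [-0.03077972 -0.00621285  0.01648684 -0.00060395  0.00012516 -0.00108326] 0.39881215719599566
[[ 0.325  0.946 -0.001]
 [ 0.946 -0.325 -0.   ]
 [-0.001 -0.001 -1.   ]]
[558.7551381   61.12875842 493.9301974 ]
post pred [278.33146949 173.74939094] corner [282.52553129  89.67118348]
```

View pics/w1.png

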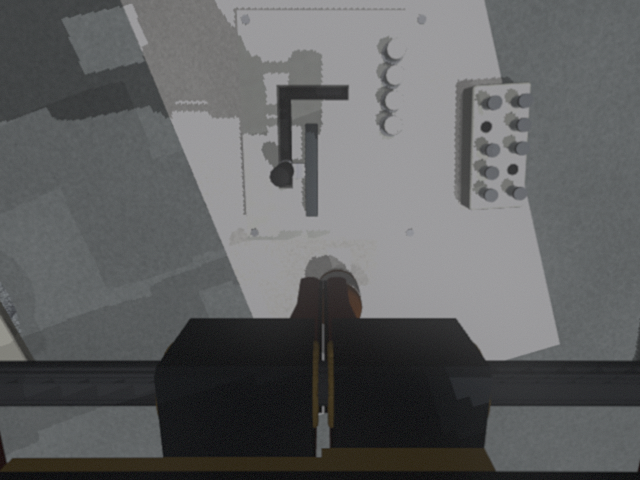

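The wrist view shows the L slot squarely aligned. Its outer corner is at (277,86), the short-leg end at (349,86–99), the post top at (282,172), and the magnet bar spans (305–318, 124–216). The rack is at (500,145) and the bottle is behind the fingers. I'll measure the slot edges on the deck plane.

```bash
python3 - <<'E'
from h import *
d=load("w1");S=load("scene0");D=load("side0")
g=cv2.cvtColor(d["image"],cv2.COLOR_RGB2GRAY).astype(float)
def edges(a):  # subpixel strongest fall & rise
    k=np.diff(cv2.GaussianBlur(a[None],(5,1),0)[0]); return k.argmin()+.5,k.argmax()+.5
m=(g<60).astype(np.uint8); 
n,l,st,c=cv2.connectedComponentsWithStats(m[70:225,260:360]); print(st[1:][st[1:,4]>50]+[260,70,0,0,0])
g2=g
def span(line,off): f,r=edges(line); return f+off+.5-.5, r+off
cols=[span(g[80:110,u],80) for u in(305,320,335,343)]; rows=[span(g[v,262:302],262) for v in(115,130,140,150)]; endu=[span(g[v,325:365],325)[1] for v in(90,93,96)]
print(np.round(cols,1),np.round(rows,1),endu)
C=np.mean(cols,0);Rw=rows
e=np.mean(endu)
x=np.array([.3255,.9455]) ; yl=np.array([.3247,.9458]); xl=np.array([.9458,-.3247])
top=[onz(d,u,c[0],60)[:2] for u,c in zip((305,320,335,343),cols)]; bot=[onz(d,u,c[1],60)[:2] for u,c in zip((305,320,335,343),cols)]
lef=[onz(d,r[0],v,60)[:2] for r,v in zip(rows,(115,130,140,150))]; rig=[onz(d,r[1],v,60)[:2] for r,v in zip(rows,(115,130,140,150))]
en=onz(d,e,93,60)[:2]
for nme,pts in(("top y",top),("bot y",bot)):print(nme,[round(float(p@yl),1) for p in pts])
for nme,pts in(("left x",lef),("right x",rig)):print(nme,[round(float(p@xl),1) for p in pts])
print("end x",en@xl)
# post top: dark blob circle
s=lambda x,y:(S,240+x/2.353,200+y/2.353); q=lambda x,y:(D,255+(x-400)/2.7586,215+y/2.7586)
P,r=tri(s(126,48),q(693,32),(d,282,173));print("post",P,r,"loc frame",P[:2]@xl,P[:2]@yl, onz(d,282,173,130))
E
python3 - <<'E'
import cv2
i=cv2.imread("pics/w1.png")[75:235,255:365];cv2.imwrite("pics/w1c.png",cv2.resize(i,None,fx=3.7,fy=3.7,interpolation=cv2.INTER_NEAREST))
E
```

```text
[[ 279   86   68   75 1490]
 [ 306  125   11    8   55]
 [ 271  162   22   25  406]]
[[84.5 99.5]
 [84.5 99.5]
 [84.5 99.5]
 [84.5 99.5]] [[277.5 290.5]
 [277.5 291.5]
 [277.5 291.5]
 [278.5 291.5]] [np.float64(347.5), np.float64(347.5), np.float64(347.5)]
top y [280.9, 281.0, 281.0, 281.0]
bot y [267.1, 267.1, 267.2, 267.2]
left x [463.2, 462.8, 462.6, 463.3]
right x [476.1, 476.8, 476.6, 476.5]
end x 531.9868799093895
post [511.48331227  38.20987262 131.21631058] [np.float64(0.43158256795488725), np.float64(1.6601175335934315), np.float64(2.019170279570732)] loc frame 471.35417110788427 202.21752901808685 [513.36623546  38.12086127 130.        ]
```

View pics/w1c.png

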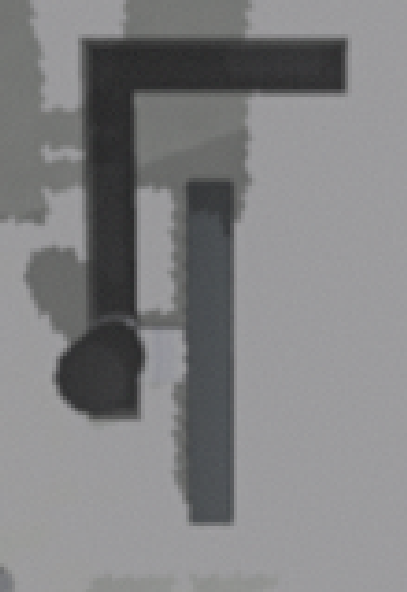

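The crop confirms a 14 mm slot and the post near along ≈ 15 mm. The slot gives these targets in the separator axes: corner (467.5, 276) and end (527.5, 276). Before approaching I'll work out the finger geometry and bystander clearances.

```bash
python3 - <<'E'
from h import *
d=load("w1");S=load("scene0");D=load("side0")
E=np.array(d["tool_from_camera"]);dd=dict(d);dd["extrinsics"]=E
for p in[(0,0,0),(10,0,0),(10,13.5,0),(10,-13.5,0),(10,13.5,-40),(10,13.5,-80),(37,89,-80),(-37,89,-80)]:print(p,proj(dd,p).round())
xl=np.array([.9458,-.3247]);yl=np.array([.3247,.9458])
def ab(p):return (p[:2]@xl).round(1),(p[:2]@yl).round(1)
# amber bottle, blue lid
for n,I in(("S",S),("D",D)):
    h=cv2.cvtColor(I["image"],cv2.COLOR_RGB2HSV)
    for nm,lo,hi,z,roi in(("bottle",(5,120,40),(18,255,220),60,(190,340,200,400)),("lid",(105,150,80),(125,255,255),65,(195,390,220,460))):
        r0,r1,c0,c1=roi;m=cv2.inRange(h,lo,hi)[r0:r1,c0:c1]
        n_,l,st,c=cv2.connectedComponentsWithStats(m);k=1+st[1:,4].argmax();u,v=c[k]+[c0,r0];print(n,nm,(u.round(),v.round()),st[k],ab(onz(I,u,v,z)))
E
python3 - <<'E'
import cv2
i=cv2.imread("pics/w1.png")[245:445,150:500];cv2.imwrite("pics/w1d.png",cv2.convertScaleAbs(cv2.resize(i,None,fx=2,fy=2),alpha=1.8,beta=20))
E
```

```text
(0, 0, 0) [322. 301.]
(10, 0, 0) [322. 278.]
(10, 13.5, 0) [355. 278.]
(10, -13.5, 0) [289. 278.]
(10, 13.5, -40) [364. 321.]
(10, 13.5, -80) [381. 399.]
(37, 89, -80) [746. 288.]
(-37, 89, -80) [672. 562.]
S bottle (np.float64(240.0), np.float64(304.0)) [ 27 101  28  25 536] (np.float64(531.3), np.float64(48.3))
S lid (np.float64(414.0), np.float64(221.0)) [ 162    7   65   41 1419] (np.float64(550.0), np.float64(450.8))
D bottle (np.float64(360.0), np.float64(207.0)) [150   8  21  19 306] (np.float64(523.8), np.float64(51.8))
D lid (np.float64(265.0), np.float64(335.0)) [   8  107   75   68 2677] (np.float64(537.7), np.float64(465.3))
```

View pics/w1d.png

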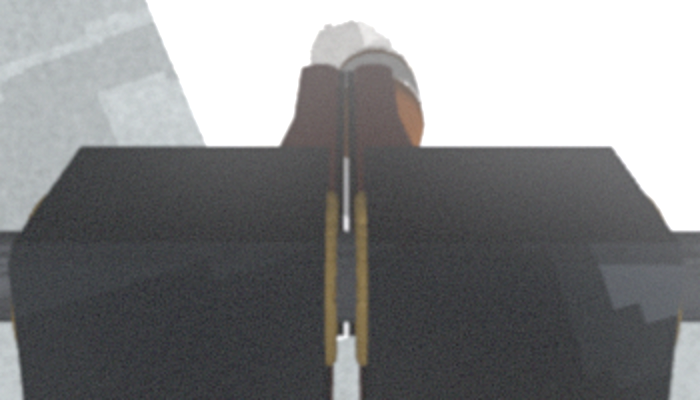

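The fingertips (brown) are about 20 mm across and widen upward. The carriers start at least 38 mm above the tip, so a TCP height of 105 mm clears the post top (130), the magnet (80) and the tubes (84). The bottle is at (a,b) ≈ (527,50) and the box at b ≈ 455, both well clear. I'll descend behind the post on its −y side.

Emit:
{"op": "servo_tool", "data": {"increments": [[-1.3, 0.2, 0, 0, 0, 0, -1], [-2.6, 0.5, -1, 0, 0, 0, -1], [-3.8, 0.7, -3, 0, 0, 0, -1], [-3.8, 0.7, -6, 0, 0, 0, -1], [-3.8, 0.7, -9, 0, 0, 0, -1], [-3.8, 0.7, -12, 0, 0, 0, -1], [-3.8, 0.7, -15, 0, 0, 0, -1], [-3.8, 0.7, -18, 0, 0, 0, -1], [-3.8, 0.7, -20, 0, 0, 0, -1], [-3.8, 0.7, -21.5, 0, 0, 0, -1], [-3.8, 0.7, -22.2, 0, 0, 0, -1], [-3.8, 0.7, -22.5, 0, 0, 0, -1], [-3.8, 0.7, -22.5, 0, 0, 0, -1], [-3.8, 0.7, -22.5, 0, 0, 0, -1], [-3.8, 0.7, -22.5, 0, 0, 0, -1]]}}

```text
t: 2.95
ee_pos: [498.4, 1.1, 106.7]
orientation: [2.558, 1.822, 0.002]
ft_force: [0.4, 0.6, 0.2]
width: 0.6
grasp_force: 0.0
```

```bash
python3 - <<'E'
from h import *
d=snap("wrist","w2"); o=ctrl.get_obs(); p=o["ee_pos"];print(o["t"],p,o["ft_force"],p[:2]@[.9458,-.3247],p[:2]@[.3247,.9458])
E
```

```text
3.0 [498.39360222   1.22760738 106.7314217 ] [ 0.15961324 -0.26665183  0.93543916] 470.9820648629623 162.98947369734873
```

View pics/w2.png

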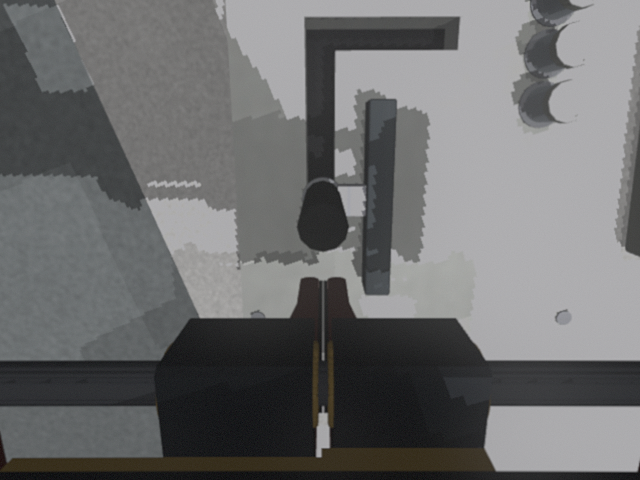

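The fingers sit squarely behind the post, with the post top centred at (323,225) and the fingertips at (323,279). The slot and magnet path ahead is clear. I'll push along +y_sep.

Emit:
{"op": "servo_tool", "data": {"increments": [[0.13, 0.38, 0, 0, 0, 0, -1], [0.26, 0.76, 0, 0, 0, 0, -1], [0.39, 1.13, 0, 0, 0, 0, -1], [0.52, 1.51, 0, 0, 0, 0, -1], [0.65, 1.89, 0, 0, 0, 0, -1], [0.78, 2.27, 0, 0, 0, 0, -1], [0.91, 2.65, 0, 0, 0, 0, -1], [1.04, 3.03, 0, 0, 0, 0, -1], [1.17, 3.4, 0, 0, 0, 0, -1], [1.3, 3.78, 0, 0, 0, 0, -1], [1.43, 4.16, 0, 0, 0, 0, -1], [1.56, 4.54, 0, 0, 0, 0, -1], [1.69, 4.92, 0, 0, 0, 0, -1], [1.82, 5.3, 0, 0, 0, 0, -1], [1.95, 5.67, 0, 0, 0, 0, -1], [2.08, 6.05, 0, 0, 0, 0, -1], [2.21, 6.43, 0, 0, 0, 0, -1], [2.34, 6.81, 0, 0, 0, 0, -1], [2.47, 7.19, 0, 0, 0, 0, -1], [2.6, 7.57, 0, 0, 0, 0, -1]]}}

```text
t: 4.67
ee_pos: [523.8, 77.4, 105.7]
orientation: [-2.558, -1.823, 0.0]
ft_force: [-0.4, -0.2, 0.4]
width: 0.4
grasp_force: 0.5
```

Emit:
{"op": "servo_tool", "data": {"increments": [[0.1, 0.28, 0, 0, 0, 0, -1], [0.2, 0.57, 0, 0, 0, 0, -1], [0.3, 0.85, 0, 0, 0, 0, -1], [0.4, 1.13, 0, 0, 0, 0, -1], [0.45, 1.32, 0, 0, 0, 0, -1], [0.45, 1.32, 0, 0, 0, 0, -1]]}}

```text
t: 5.17
ee_pos: [528.1, 90.1, 105.7]
orientation: [2.558, 1.824, -0.001]
ft_force: [-0.5, -4.9, 1.8]
width: 0.4
grasp_force: 2.0
```

```bash
python3 - <<'E'
from h import *
d=snap("wrist","w3"); o=ctrl.get_obs(); p=o["ee_pos"];print(o["t"],p,o["ft_force"],p[:2]@[.9458,-.3247],p[:2]@[.3247,.9458])
E
```

```text
5.2167 [528.04581039  90.04142121 105.65288116] [-1.12580017 -4.26018475  0.61322066] 470.18927800080377 256.6176508125049
```

View pics/w3.png

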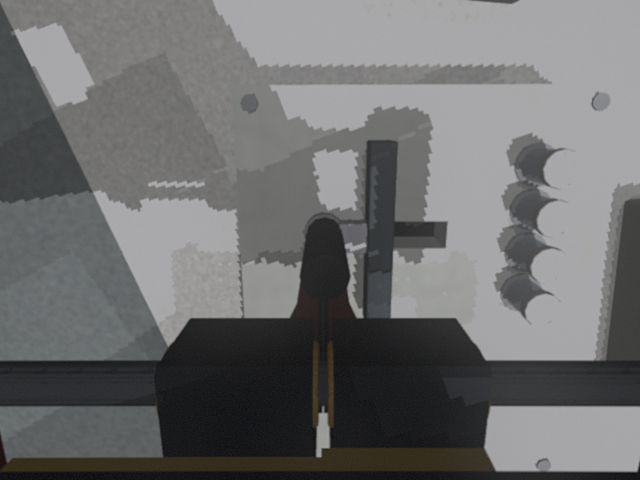

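The post (top at (325,272)) is against the fingertips, and the remaining short leg shows at (420,234), level with the post base. The force is at 4 N and the TCP at b=256.6, where 257 was expected. A 2 mm further push will confirm the wall.

Emit:
{"op": "servo_tool", "data": {"increments": [[0.03, 0.09, 0, 0, 0, 0, -1], [0.07, 0.19, 0, 0, 0, 0, -1], [0.07, 0.19, 0, 0, 0, 0, -1], [0.07, 0.19, 0, 0, 0, 0, -1]]}}

```text
t: 5.55
ee_pos: [528.3, 90.9, 105.7]
orientation: [2.558, 1.823, -0.003]
ft_force: [-1.6, -8.8, 4.2]
width: 0.4
grasp_force: 4.7
```

The force rises to 9 N with little motion, so the post is firmly at the corner wall. Next I back off, go round to the −x side, and line up at b = 276.

Emit:
{"op": "servo_tool", "data": {"increments": [[-0.3, -0.8, 0, 0, 0, 0, -1], [-0.6, -1.6, 0, 0, 0, 0, -1], [-0.81, -2.36, 0, 0, 0, 0, -1], [-1.8, -2.0, 0, 0, 0, 0, -1], [-2.8, -1.7, 0, 0, 0, 0, -1], [-3.8, -1.3, 0, 0, 0, 0, -1], [-4.78, -1.0, 0, 0, 0, 0, -1], [-4.78, -1.0, 0, 0, 0, 0, -1], [-4.4, 0, 0, 0, 0, 0, -1], [-4.1, 1, 0, 0, 0, 0, -1], [-3.75, 2, 0, 0, 0, 0, -1], [-3.42, 2.97, 0, 0, 0, 0, -1], [-3.42, 2.97, 0, 0, 0, 0, -1], [-3.42, 2.97, 0, 0, 0, 0, -1], [-3.42, 2.97, 0, 0, 0, 0, -1]]}}

```text
t: 6.8
ee_pos: [494.6, 122.0, 105.5]
orientation: [-2.558, -1.824, 0.001]
ft_force: [0.4, -0.0, -0.3]
width: 0.4
grasp_force: 0.0
```

```bash
python3 - <<'E'
from h import *
d=snap("side","s4"); o=ctrl.get_obs(); p=o["ee_pos"];print(o["t"],p,o["ft_force"],p[:2]@[.9458,-.3247],p[:2]@[.3247,.9458])
i=d["image"][150:330,240:480,::-1];cv2.imwrite("pics/s4c.png",cv2.resize(i,None,fx=3,fy=3,interpolation=cv2.INTER_CUBIC))
E
```

```text
6.85 [494.39335644 121.7648981  105.46344982] [ 0.73612368 -1.20985867 -0.44034386] 428.06017411038846 275.6947634626822
```

View pics/s4c.png

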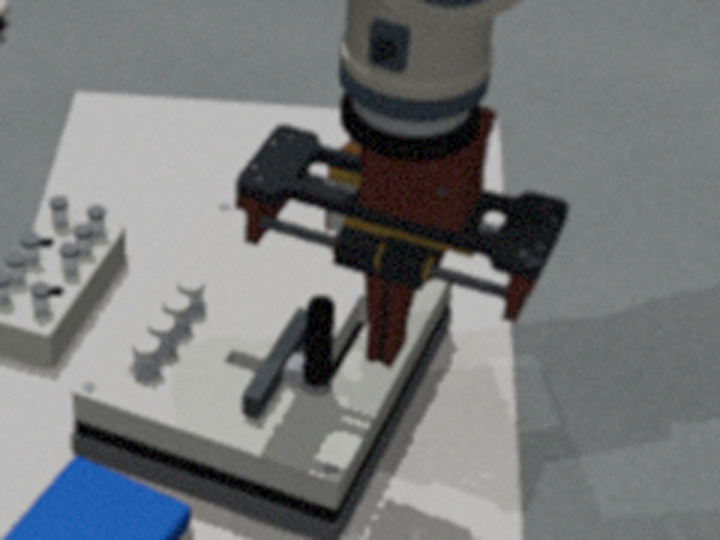

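The fingers stand on the −x side of the post, in line with the short leg. The post is at (320,340) and the fingertips at (382,350). Now I push +x_sep.

Emit:
{"op": "servo_tool", "data": {"increments": [[0.38, -0.13, 0, 0, 0, 0, -1], [0.76, -0.26, 0, 0, 0, 0, -1], [1.13, -0.39, 0, 0, 0, 0, -1], [1.51, -0.52, 0, 0, 0, 0, -1], [1.89, -0.65, 0, 0, 0, 0, -1], [2.27, -0.78, 0, 0, 0, 0, -1], [2.65, -0.91, 0, 0, 0, 0, -1], [3.03, -1.04, 0, 0, 0, 0, -1], [3.4, -1.17, 0, 0, 0, 0, -1], [3.78, -1.3, 0, 0, 0, 0, -1], [4.16, -1.43, 0, 0, 0, 0, -1], [4.54, -1.56, 0, 0, 0, 0, -1], [4.92, -1.69, 0, 0, 0, 0, -1], [5.3, -1.82, 0, 0, 0, 0, -1], [5.67, -1.95, 0, 0, 0, 0, -1], [6.05, -2.08, 0, 0, 0, 0, -1], [6.43, -2.21, 0, 0, 0, 0, -1], [6.81, -2.34, 0, 0, 0, 0, -1], [6.81, -2.34, 0, 0, 0, 0, -1]]}}

```text
t: 8.43
ee_pos: [563.8, 98.3, 105.8]
orientation: [2.558, 1.823, 0.001]
ft_force: [-0.7, -0.5, 0.9]
width: 0.3
grasp_force: 0.0
```

Emit:
{"op": "servo_tool", "data": {"increments": [[0.19, -0.06, 0, 0, 0, 0, -1], [0.38, -0.13, 0, 0, 0, 0, -1], [0.47, -0.16, 0, 0, 0, 0, -1], [0.57, -0.2, 0, 0, 0, 0, -1], [0.57, -0.2, 0, 0, 0, 0, -1]]}}

```text
t: 8.85
ee_pos: [568.7, 96.5, 105.7]
orientation: [2.558, 1.823, 0.0]
ft_force: [-0.4, 0.5, 0.3]
width: 0.4
grasp_force: 0.2
```

Emit:
{"op": "servo_tool", "data": {"increments": [[0.15, -0.05, 0, 0, 0, 0, -1], [0.28, -0.1, 0, 0, 0, 0, -1], [0.38, -0.13, 0, 0, 0, 0, -1], [0.38, -0.13, 0, 0, 0, 0, -1], [0.38, -0.13, 0, 0, 0, 0, -1]]}}

```text
t: 9.27
ee_pos: [572.1, 95.2, 105.6]
orientation: [-2.558, -1.823, 0.0]
ft_force: [-0.8, 0.5, 0.0]
width: 0.7
grasp_force: 0.8
```

Emit:
{"op": "servo_tool", "data": {"increments": [[0.1, -0.03, 0, 0, 0, 0, -1], [0.19, -0.06, 0, 0, 0, 0, -1], [0.28, -0.1, 0, 0, 0, 0, -1], [0.28, -0.1, 0, 0, 0, 0, -1], [0.28, -0.1, 0, 0, 0, 0, -1]]}}

```text
t: 9.68
ee_pos: [573.1, 94.5, 105.3]
orientation: [-2.556, -1.821, 0.005]
ft_force: [-7.3, 3.0, 3.4]
width: 0.3
grasp_force: 4.1
```

```bash
python3 - <<'E'
from h import *
d=snap("side","s5"); d2=snap("scene","c5");o=ctrl.get_obs(); p=o["ee_pos"];print(o["t"],p,o["ft_force"],p[:2]@[.9458,-.3247],p[:2]@[.3247,.9458])
a=d["image"][170:320,260:420,::-1];b=d2["image"][180:330,240:400,::-1]
cv2.imwrite("pics/s5c.png",cv2.resize(np.hstack([a,b]),None,fx=2.5,fy=2.5,interpolation=cv2.INTER_CUBIC))
E
```

```text
9.7833 [573.05104302  94.47420668 105.27833895] [-8.14295995  3.73397991  2.95948684] 511.3159015755758 275.4233783482914
```

View pics/s5c.png

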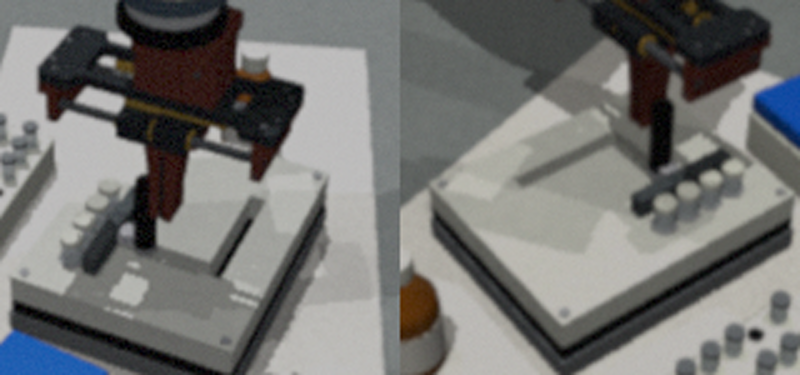

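The magnet bar now stands right beside the tubes, the post is at the end of the short leg, and the force rose to 9 N with motion stopped. It is fully home. I'll back off along −x_sep, then rise clear.

Emit:
{"op": "servo_tool", "data": {"increments": [[-0.4, 0.14, 0, 0, 0, 0, -1], [-0.95, 0.32, 0, 0, 0, 0, -1], [-1.9, 0.65, 0, 0, 0, 0, -1], [-2.8, 0.97, 0, 0, 0, 0, -1], [-3.8, 1.3, 0, 0, 0, 0, -1], [-3.8, 1.3, 2, 0, 0, 0, -1], [-3.8, 1.3, 5, 0, 0, 0, -1], [-3.8, 1.3, 8, 0, 0, 0, -1], [-4.5, 0, 11, 0, 0, 0, -1], [-5.5, -2, 14, 0, 0, 0, -1], [-6.5, -5, 17, 0, 0, 0, -1], [-7, -8, 20, 0, 0, 0, -1], [-7, -10.5, 22, 0, 0, 0, -1], [-7, -10.5, 22.5, 0, 0, 0, -1], [-7, -10.5, 22.5, 0, 0, 0, -1], [-7, -10.5, 22.5, 0, 0, 0, -1], [-7, -10.5, 22.5, 0, 0, 0, -1]]}}

```text
t: 11.2
ee_pos: [504.2, -9.9, 329.2]
orientation: [-2.556, -1.823, 0.003]
ft_force: [-0.8, 0.0, 0.9]
width: 0.5
grasp_force: 0.0
```

```bash
python3 - <<'E'
from h import *
d=snap("wrist","w6");d2=snap("scene","c6");d3=snap("side","s6");o=ctrl.get_obs();print(o["t"],o["ee_pos"],o["ft_force"])
a=[cv2.resize(x,(400,300),interpolation=cv2.INTER_AREA) for x in(d["image"][0:300,140:540],cv2.resize(d2["image"][190:350,220:433],(400,300)),)]
cv2.imwrite("pics/f6.png",np.hstack(a)[:,:,::-1])
# bystander check by mask drift
for n,p,q in(("scene","scene0","c6"),("side","side0","s6")):
    for nm,lo,hi,roi in(("bottle",(5,120,40),(18,255,220),(190,340,200,400)),("lid",(105,150,80),(125,255,255),(195,390,220,460))):
        r0,r1,c0,c1=roi
        r=[]
        for t in(p,q):
            m=cv2.inRange(cv2.cvtColor(load(t)["image"],cv2.COLOR_RGB2HSV),lo,hi)[r0:r1,c0:c1];_,l,st,c=cv2.connectedComponentsWithStats(m);r.append(c[1+st[1:,4].argmax()].round(1))
        print(n,nm,r)
E
```

```text
11.35 [504.51278367  -9.90432214 329.31466169] [-0.17499925  0.17067608 -0.39110326]
scene bottle [array([ 40.4, 113.6]), array([ 40.5, 113.5])]
scene lid [array([194. ,  25.5]), array([194.1,  25.9])]
side bottle [array([160.2,  17.1]), array([160.3,  17.2])]
side lid [array([ 45. , 139.8]), array([ 44.9, 140.2])]
```

View pics/f6.png

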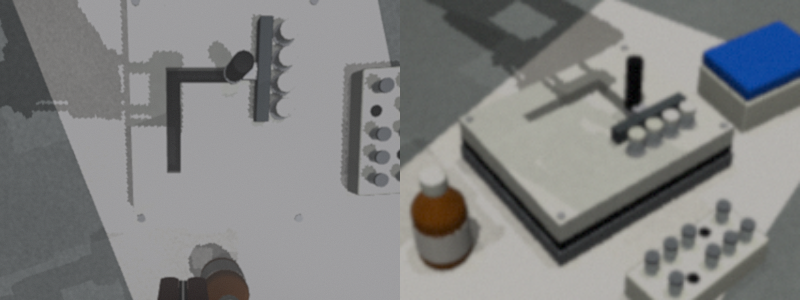

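The post is at the short-leg end, with the magnet beside the tubes at wrist-panel (263,68). The post is down, the bottle and box masks have not moved, and the arm is clear, so I'm handing in.

```bash
python3 -c "
from workcell import ctrl
print(ctrl.close_job())"
```

```text
the job is handed in; nothing more can be done
None
```

The post was pushed along the long leg to the corner, then across the short leg to a firm stop at its end; the magnet stands beside the tubes, the tip box and bottle did not shift in the before/after images and the rack was never approached, the arm ended clear, and the job was handed in at about 11 s.

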